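Lock the specimen chest

ROBOT

A 7-joint arm with a two-finger parallel gripper is mounted at the origin on a cart in front of the work surface, level with it; the furniture and walls round the work are solid. World frame = base frame: x ahead of the robot, y to its left, z up, the work surface at z = 0. Lengths are in m, angles in rad, forces in N, time in s.
With the tool pointing down it reaches from about 0.4 to 0.9 m from the base axis. Payload 5.5 kg.
Tool frame: the origin (TCP) lies midway between the tips of the shut fingers; the grasp point (between the pads) lies 19 mm behind it (manip.grip_depth is the distance from the TCP to the grasp point, in m); z points along the fingers, x is the direction in which the jaws open and shut, and the axes are right-handed (so a half turn about z gives the same grasp; the last joint's range is limited). The gripper opens to 92 mm and grips with 3 to 60 N. Pads are 19 mm wide; open, the fingers measure 130 mm over their backs; the gripper's body (75 mm by 190 mm) begins 47 mm behind the grasp point.
Start: joints at [1.441, 0.501, -0.427, 1.55, 0.221, 1.138, -0.21], TCP at [0.249, -0.6, 0.227] pointing down, gripper open.
Joint ranges: [-2.88, 2.88], [-0.31, 2.03], [-1.54, 1.56], [0.2, 2.42], [-1.41, 4.55], [0.19, 2.02], [-2.57, 2.57]. Speed limits (rad/s): [2.57, 2.57, 3.14, 3.14, 3.14, 3.14, 3.14].

INTERFACE

Orientations are given as a unit quaternion [x, y, z, w].
In Python, from bench import manip, effector, viewer gives the robot as it stands. Calls block until the motion is done:
- manip.move_pose(position, orientation): joint-space move of the TCP to a pose.
- manip.servo_line(position, ori=None, vel=0.15): straight line of the TCP; ori=None keeps the orientation; vel is the mean speed in m/s.
- manip.movej(angles): joint-space move.
- effector.open_jaws() and effector.close(f_grip=None): open the fingers fully, or close them until they stop; f_grip is the grip in N (None keeps the last).
- manip.sleep(seconds).
- manip.solve_ik(position, orientation): joint angles nearest the present ones, or None.
- viewer.get_image(name): name is "side" or "top" or "wrist"; returns the picture (400x640x3 uint8, red, green, blue); there is no depth.
- viewer.get_calibration(name): a dict with "vfov" (degrees; the focal length in pixels is half the picture's height over the tangent of half this angle, whatever the lens; pixels are square), "cx", "cy" (the principal point, pixels), "eye" and "attitude" of the camera in the world. Camera axes: x right, y down, z forward; pixel columns grow to the right and rows downward; lengths in m; the calibration is good to about 2 mm. A picture is of the moment at which its call begins: read the wrist's pose just before it. get_calibration takes no time and is no camera call; for the wrist camera it gives the pose at the moment of the call.
A pose or a line that the arm cannot do raises manip.PlanningError and nothing moves.
- manip.hand_in(): hands the job in, once; it reports no verdict.
Readings, each from a call of its own:
- manip.current_clock(): time.
- manip.current_q(): joint angles.
- manip.current_joint_velocities(): joint speeds.
- manip.current_tau(): joint torques, N m.
- manip.current_tool_pos(): TCP position.
- manip.current_tcp_rot(): TCP orientation.
- manip.current_force(): force on the tool from outside, world axes, zero at the start.
- manip.current_wrist_torque(): the same for the moment, N m.
- manip.current_finger_gap(): finger opening in m.
Only numpy, scipy, OpenCV 4.12 (cv2) and the standard library are available. Lean on these libraries where they do the work, as an engineer would, in place of code of your own. Each camera call takes 0.05 s, during which the arm holds its last target. There are 200 camera calls.

TASK

Lock the blue specimen chest: swing its raised steel hasp down over the staple until it lies flat against the front of the chest, then take the orange-handled locking pin from the white stand and put it down through the staple loop in front of the hasp until its collar rests on the staple. Leave the green-handled pin in the stand.

Things in the scene. Friction and masses are not known exactly. Their poses are not given: they have to be found in the camera images.
- hasp (a joint): Steel hasp angle: 0 shut, hanging flat on the chest's front; pi/2 level, straight out to the front; more = raised (to 2.9). Stiff hinge (0.07 N m): stays where left, push it fully home. Plate 56 wide, 4 thick, 88 mm long; slot for the staple 47 to 69 mm from the hinge. Hinge axis level, along y of staple, 22 mm behind (+x) and 50 mm above that point.
- staple (a point): Middle of the steel loop on the blue chest (fixed, 140 x 200 x 120 mm high), at the loop's top, 62 mm over the worktop. z up, -x out from the chest's front (front face 26 mm behind), y along it. Loop 12 mm tall, walls 6; opening 22 mm in y; in x from 10 mm in front of the point to the shut hasp 20 mm behind it. The pin goes down here.
- pin_orange_grip (a point): Orange-handled pin upright in the white stand (fixed, 50 x 160 x 45 mm, sockets 100 mm apart). Point: grip place on the axis of the round handle, 22 mm thick, from 31 mm below to 26 above. Collar 30 mm wide, underside 36 mm below; then shank 10 mm thick; tip 72 mm below. z up the pin; about 60 g. Seated, the point is 36 mm above staple.
- pin_green_grip (a point): Second pin of the same shape with a green handle, in the stand's other socket; it stays there. Point as on the orange pin.
Not all that is in view belongs to the job. Leave any purple or yellow look-alike of the part that bears pin_orange_grip alone.

How it is judged:
By the outcome, as a careful person would: the job done as asked, in the order asked, and still so for the second after the job is handed in, with the robot touching nothing.
It also fails if it takes over 51 s, if anything falls off the work surface, if the arm or the gripper's body presses on something with over 40 N, if the wrist force passes 120 N, or if a joint passes its speed limit or range.

## Working session

There is one attempt and no reset: what is moved stays moved. The work goes in short steps, each a Python script; the robot and the scene stay as the last script left them, time stands still between calls to the robot, and variables do not carry over. Pictures are saved under pics/ and viewed, about 8 in all and at most 12, crops included, and the job is handed in when it is done.

```bash
ls; mkdir -p pics
python3 - <<'E'
from bench import manip, effector, viewer
import cv2
for n in ("side","top"):
    cv2.imwrite(f"pics/{n}0.png",viewer.get_image(n)[:,:,::-1]); print(n,viewer.get_calibration(n))
print(viewer.get_calibration("wrist")); print(manip.current_tool_pos(),manip.current_tcp_rot(),manip.current_clock(),manip.grip_depth)
E
```

```text
pics
side {'vfov': 48.3475732865505, 'cx': 321.52166327931644, 'cy': 198.10864480362628, 'eye': array([ 0.54109719, -0.91010458,  0.52261254]), 'attitude': array([ 0.86285258,  0.019632  , -0.00296198, -0.50506557])}
top {'vfov': 51.94871419913199, 'cx': 317.94875446630795, 'cy': 197.1877642388422, 'eye': array([ 0.42010232, -0.14304481,  1.0312117 ]), 'attitude': array([ 0.71321563, -0.699086  ,  0.0347644 , -0.03733192])}
{'vfov': 59.28198359973472, 'cx': 317.9548232007639, 'cy': 203.79004489242843, 'eye': array([ 0.31391381, -0.57373468,  0.38260527]), 'attitude': array([ 0.82416864, -0.55022359, -0.07535832,  0.1110008 ])}
[ 0.24850157 -0.5999341   0.22577946] [ 8.31505618e-01 -5.55515646e-01 -7.19607474e-04 -5.05750799e-04] 0.1 0.0188
```

View pics/side0.png

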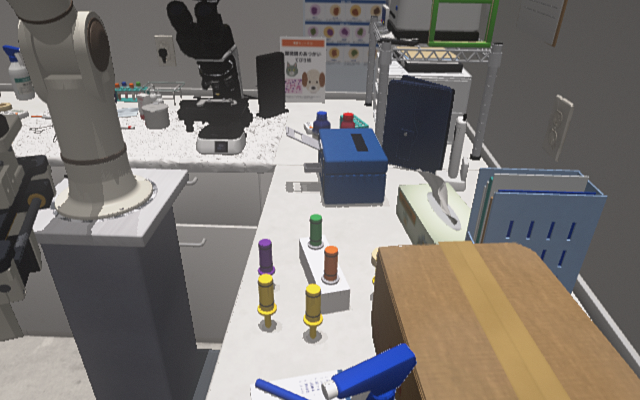

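View pics/top0.png

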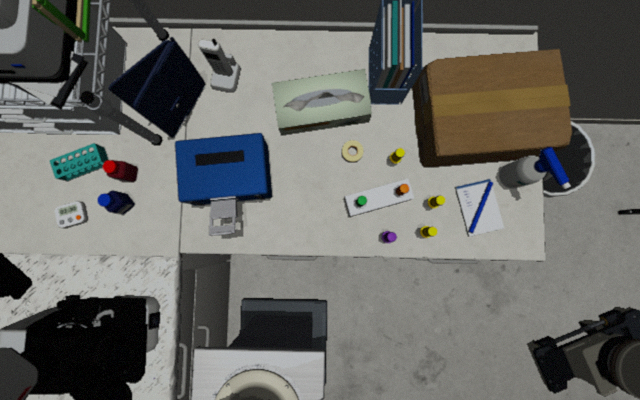

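The side view shows the orange handle at (331,262) and green at (316,230), both in the white stand. The loose look-alikes are purple (265,255) and yellow (266,292), (313,303) and one near (377,262). In the top view, orange is at (403,188), green (361,201), purple (389,237), and yellow (398,155), (436,200), (428,231). I choose the orange one in the white stand. The chest is at top (223,168), with the raised hasp at (225,215).

```bash
cat > h.py <<'E'
import numpy as np, cv2
from scipy.spatial.transform import Rotation as R
from bench import manip, effector, viewer
def K(c): return 200/np.tan(np.radians(c['vfov']/2))
def ray(c,p):
    d=np.array([(p[0]-c['cx'])/K(c),(p[1]-c['cy'])/K(c),1.]); return R.from_quat(c['attitude']).apply(d/np.linalg.norm(d))
def plane(c,p,z):
    d=ray(c,p); return c['eye']+d*(z-c['eye'][2])/d[2]
def tri(c1,p1,c2,p2):
    d1,d2=ray(c1,p1),ray(c2,p2); s=np.linalg.lstsq(np.c_[d1,-d2],c2['eye']-c1['eye'],rcond=None)[0]
    a,b=c1['eye']+s[0]*d1,c2['eye']+s[1]*d2; return (a+b)/2,np.linalg.norm(a-b)
def proj(c,P):
    v=R.from_quat(c['attitude']).inv().apply(np.asarray(P)-c['eye']); return np.array([c['cx'],c['cy']])+K(c)*v[...,:2]/v[...,2:]
def blobs(img,lo,hi,amin=30):
    m=cv2.inRange(cv2.cvtColor(img,cv2.COLOR_RGB2HSV),np.array(lo),np.array(hi))
    m=cv2.morphologyEx(m,cv2.MORPH_CLOSE,np.ones((3,3)))
    return sorted([k for k in cv2.findContours(m,cv2.RETR_EXTERNAL,cv2.CHAIN_APPROX_NONE)[0] if cv2.contourArea(k)>amin],key=cv2.contourArea,reverse=True)
OR=((3,150,80),(14,255,255)); GR=((50,120,40),(75,255,255)); BL=((100,130,50),(125,255,255))
E
python3 - <<'E'
from h import *
s=cv2.imread("pics/side0.png")[:,:,::-1].copy(); t=cv2.imread("pics/top0.png")[:,:,::-1].copy()
cs,ct=viewer.get_calibration("side"),viewer.get_calibration("top")
for n,c in (("or",OR),("gr",GR)):
    for nm,im in (("s",s),("t",t)):
        for k in blobs(im,*c)[:3]: print(n,nm,cv2.boundingRect(k),cv2.minEnclosingCircle(k)[0],cv2.contourArea(k))
for k in blobs(t,*BL)[:2]:
    r=cv2.minAreaRect(k); b=cv2.boxPoints(r); print(r); print(np.array([plane(ct,p,.12) for p in b]).round(3))
a=cv2.resize(t[125:245,170:280],None,fx=3.6,fy=4.5,interpolation=2)
a=cv2.resize(t[130:245,170:280],(440,460),interpolation=2)
b=cv2.resize(s[115:210,278:363],(360,402),interpolation=2)
o=np.zeros((460,800,3),np.uint8); o[:,:440]=a; o[:402,440:]=b
cv2.imwrite("pics/c1.png",o[:,:,::-1])
E
```

```text
or s (298, 41, 25, 5) (310.0, 43.0) 72.5
or s (325, 246, 13, 8) (331.0, 250.0) 63.0
or s (283, 40, 11, 5) (288.0, 42.0) 36.5
gr s (429, 0, 70, 47) (463.5, 22.5) 2821.5
gr s (311, 215, 10, 5) (315.5, 217.0) 32.0
gr t (82, 0, 8, 41) (86.0, 20.0) 174.5
gr t (37, 0, 32, 24) (51.67293167114258, 11.281954765319824) 162.0
gr t (357, 196, 10, 9) (361.5625, 200.125) 53.0
((220.51312255859375, 167.13938903808594), (60.8581428527832, 89.10926055908203), 84.64418029785156)
[[ 0.635  0.191  0.12 ]
 [ 0.658 -0.009  0.12 ]
 [ 0.52  -0.026  0.12 ]
 [ 0.497  0.171  0.12 ]]
((555.5138549804688, 165.02597045898438), (39.94117736816406, 10.764705657958984), 61.92750930786133)
[[ 0.63  -0.64   0.12 ]
 [ 0.642 -0.662  0.12 ]
 [ 0.563 -0.701  0.12 ]
 [ 0.551 -0.679  0.12 ]]
```

View pics/c1.png

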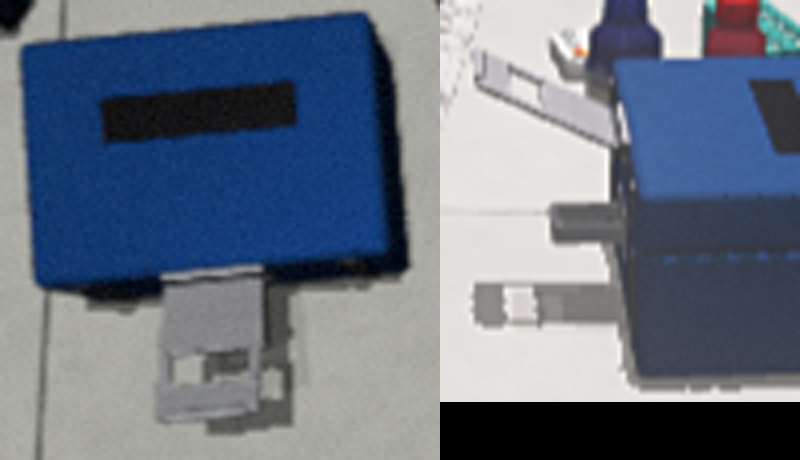

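The crop shows the hasp raised, with its hinge at top ≈(223,197) and its tip at side ≈(289,130). The staple sticks out below it at side ≈(304,164). Next I'll turn these into positions and cross-check them.

Run:
```python
from h import *
s=cv2.imread("pics/side0.png")[:,:,::-1].copy(); t=cv2.imread("pics/top0.png")[:,:,::-1].copy()
cs,ct=viewer.get_calibration("side"),viewer.get_calibration("top")
H=plane(ct,(223.1,198),.114); print("hinge",H)
psi=np.arctan2(.023,.197); ex=np.array([np.cos(psi),np.sin(psi),0]); ey=np.array([-ex[1],ex[0],0]); ez=np.array([0,0,1.])
A=np.array([.497,.171,.12]); print("hinge in front of front face by", -(H-A)@ex, "y along",(H-A)@ey)
H=A-4e-3*ex+((H-A)@ey)*ey; H[2]=.112
S=H-.022*ex-.05*ez; print("S",S,psi)
px=lambda x,y:(278+(x-440)*85/360,115+y*95/402)
print("staple front end near side: pred",proj(cs,S-.016*ex-.017*ey),"obs",px(550,207))
for th in (1.8,1.9,2.0,2.1,2.2):
    u=-np.sin(th)*ex-np.cos(th)*ez
    print(th,proj(cs,H+.088*u-.028*ey).round(1),proj(ct,H+.088*u).round(1), proj(cs,H+.088*u+.028*ey).round(1))
print("obs tip near",px(478,90),px(482,52),"top tip centre",(170+210/4,130+418/4))
for nm,im,x0,y0,x1,y1 in (("s",s,320,244,342,285),("t",t,390,176,415,200)):
    k=blobs(im[y0:y1,x0:x1],(0,110,40),(18,255,255),20)
    for c in k: print(nm,np.array(cv2.boundingRect(c))+[x0,y0,0,0],np.array(cv2.minAreaRect(c)[0])+[x0,y0])
```

```text
hinge [0.50788022 0.07426792 0.114     ]
hinge in front of front face by 0.00041058831625571425 y along -0.09734118083034199
S [0.48246344 0.07130048 0.062     ] 0.11622509236681752
staple front end near side: pred [303.22756577 168.22987692] obs (303.97222222222223, 163.9179104477612)
1.8 [282.4 143.1] [224.1 237.7] [282.3 134.1]
1.9 [283.4 139.6] [223.2 236.6] [283.3 130.8]
2.0 [284.7 136.2] [222.2 235. ] [284.5 127.5]
2.1 [286.4 132.9] [221.2 233.1] [286.2 124.4]
2.2 [288.5 129.8] [220.2 230.8] [288.1 121.4]
obs tip near (286.97222222222223, 136.26865671641792) (287.9166666666667, 127.28855721393035) top tip centre (222.5, 234.5)
s [325 257  12  17] [330.5 265. ]
s [325 246  13   9] [331. 250.]
t [397 184  12  11] [402.50000191 189.5       ]
```

```bash
cat >> h.py <<'E'
psi=.1162; ex=np.array([np.cos(psi),np.sin(psi),0]); ey=np.array([-ex[1],ex[0],0]); ez=np.array([0,0,1.])
S=np.array([.4825,.0713,.062]); H=S+.022*ex+.05*ez
def down(phi): return np.array([np.cos(phi/2),np.sin(phi/2),0,0])
QS=down(psi-np.pi/2)   # jaws along staple y
def shot(n):
    c=viewer.get_calibration("wrist"); im=viewer.get_image("wrist"); cv2.imwrite(f"pics/{n}.png",im[:,:,::-1]); return c,im
E
python3 - <<'E'
from h import *
cs,ct=viewer.get_calibration("side"),viewer.get_calibration("top")
O,g=tri(cs,(331,248.5),ct,(402.7,188.5)); print("orange top",O,g,"plane",plane(ct,(402.7,188.5),.107))
G,g=tri(cs,(315.8,217),ct,(361.5,200.5)); print("green top",G,g)
for p in ((398,154),(436,199),(428,230),(389,236)): print(p,plane(ct,p,.1).round(3))
manip.servo_line([.36,-.3,.33],QS,vel=.25)
print(manip.current_tool_pos(),manip.current_clock())
c,im=shot("w1"); print(c['eye'],proj(c,O),proj(c,S))
p=H-.034*ex+.09*ez
manip.move_pose(p,QS); print(manip.current_tool_pos(),manip.current_q().round(2) if hasattr(manip.current_q(),'round') else manip.current_q(),manip.current_clock())
c,im=shot("w2"); print(c,proj(c,np.array([H-.028*ey,H+.028*ey])))
print(manip.current_force())
E
```

```text
orange top [ 0.53973461 -0.33067468  0.10530976] 0.0024739054209935926 plane [ 0.5382756 -0.330403   0.107    ]
green top [ 0.51074893 -0.23733953  0.10545339] 0.0030056407752414387
(398, 154) [ 0.619 -0.321  0.1  ]
(436, 199) [ 0.517 -0.408  0.1  ]
(428, 230) [ 0.446 -0.389  0.1  ]
(389, 236) [ 0.431 -0.301  0.1  ]
[ 0.3592504  -0.30086943  0.32958128] 1.6
[ 0.42960736 -0.2935871   0.48634999] [369.44544899  -6.47220398] [-8.05523728 16.87997828]
[0.47093355 0.06857691 0.20194055] [ 0.74  0.39 -1.13  1.99  0.41  1.02 -2.03] 3.1583
{'vfov': 59.28198359973472, 'cx': 317.9548232007639, 'cy': 203.79004489242843, 'eye': array([0.54123895, 0.07592753, 0.35875276]), 'attitude': array([ 0.73965888, -0.65943877, -0.08926464,  0.10038459])} [[354.51341084 160.94951476]
 [275.0405508  161.08064767]]
[ 0.36637275 -0.09804658 -0.45969479]
```

View pics/w2.png

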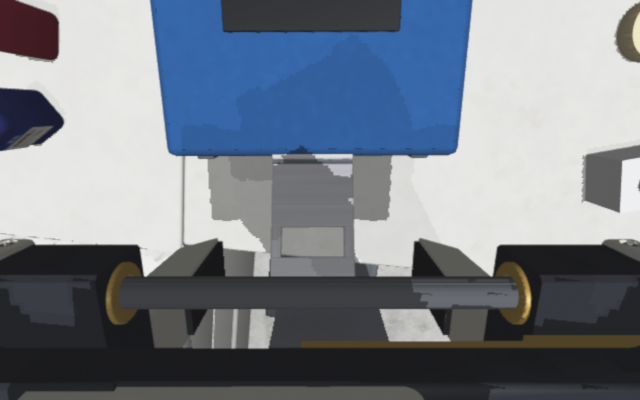

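View pics/w1.png

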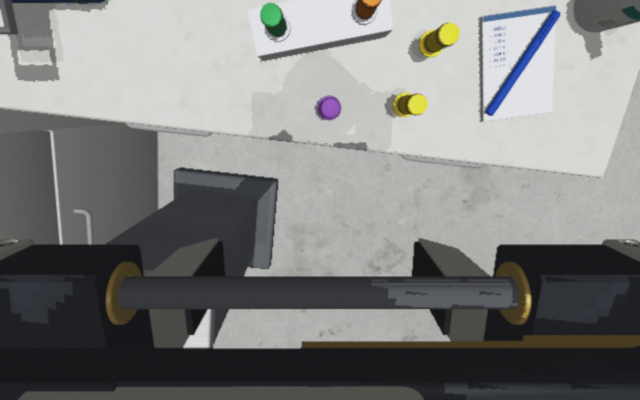

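The wrist view w2 shows the hinge spanning columns 273–352 at row ≈158, where I predicted 275–354 at row 161. The chest edge runs level at row 154, so the yaw is right. I shift the staple by about 1.3 mm in y and 1.5 mm in x. W1 shows the orange pin at (368,6), with purple and yellow clear of it. Now I swing the hasp down.

```bash
sed -i 's/^S=np.array.*; H=/S=np.array([.4825,.0713,.062])+.0015*ex+.0013*ey; H=/' h.py
cat > hasp.py <<'E'
from h import *
effector.close(5)
def tcp(th,r,gap):
    u=-np.sin(th)*ex-np.cos(th)*ez; n=-np.cos(th)*ex+np.sin(th)*ez
    return H+r*u+(.002+.0095*abs(np.cos(th))+gap)*n
for th in np.r_[2.15,np.arange(1.9,.05,-.2)]:
    manip.servo_line(tcp(th,.036,.004 if th>2 else -.001),QS,vel=.09 if th<2.1 else .15)
    print(round(th,2),manip.current_tool_pos().round(4),manip.current_force().round(1))
for g in (0,-.002,-.004,-.006):
    manip.servo_line(tcp(0,.036,g),QS,vel=.05); f=manip.current_force(); print(g,manip.current_tool_pos().round(4),f.round(1))
    if -f@ex>20: break
print(manip.current_clock())
E
python3 hasp.py
```

```text
2.15 [0.4818 0.0731 0.1413] [0.2 0.3 0. ]
1.9 [0.473  0.0713 0.1279] [1.1 0.1 0.2]
1.7 [0.4703 0.071  0.1188] [ 0.1 -0.4 -0.1]
1.5 [0.4696 0.0711 0.1108] [-0.2 -0.1 -0.7]
1.3 [0.4702 0.0712 0.1055] [-0.6  0.5 -0.6]
1.1 [0.4713 0.0713 0.1001] [-0.4 -0.8  0.2]
0.9 [0.4733 0.0715 0.0947] [-0.3 -0.3 -0.4]
0.7 [0.4763 0.072  0.0894] [-0.1  0.1  0.3]
0.5 [0.4805 0.0725 0.0845] [ 0.3 -0.7  0.8]
0.3 [0.4858 0.0731 0.0803] [-0.1  0.6  0.4]
0.1 [0.4923 0.0738 0.077 ] [-0.2 -0.  -0.3]
0 [0.4933 0.0738 0.0756] [-3.4 -1.2  0.3]
-0.002 [0.4933 0.0738 0.0754] [-10.6  -1.    5.6]
-0.004 [0.4932 0.0737 0.0751] [-14.3  -1.6  10.1]
-0.006 [0.4932 0.0737 0.0748] [-20.1  -2.7  14.8]
8.7917
```

Run:
```python
from h import *
p=manip.current_tool_pos()
manip.servo_line(p-.03*ex,QS,vel=.15); q=S-.05*ex; q[2]=.2; manip.servo_line(q,QS,vel=.2)
c,w=shot("w3"); s=viewer.get_image("side")
print(c['eye'],proj(c,S),proj(c,np.array([S-.016*ex+.017*ey,S-.016*ex-.017*ey])),proj(c,np.array([H+.028*ey,H-.028*ey])))
u,v=proj(c,S).astype(int); print(u,v)
a=cv2.resize(w[max(0,v-70):v+70,u-70:u+70],(440,440),interpolation=2)
b=cv2.resize(s[115:210,278:363],(360,402),interpolation=2)
o=np.zeros((440,800,3),np.uint8); o[:a.shape[0],:440]=a; o[:402,440:]=b; cv2.imwrite("pics/c2.png",o[:,:,::-1])
```

```text
[0.50473858 0.07385851 0.35650184] [316.38014337 133.17010789] [[296.06980062 152.66130444]
 [336.75694567 152.640191  ]] [[274.18928017 105.15988661]
 [357.80066034 105.11382697]]
316 133
```

View pics/c2.png

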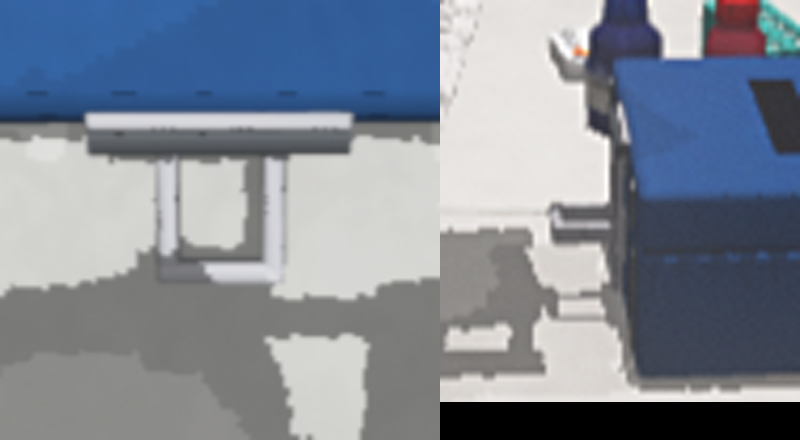

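The hasp is shut flat. The staple loop appears in w3 at centre column ≈316.3 with its front edge at row ≈152, against predicted 316.4 and 152.6, so the position agrees to within 1 mm. Before reaching for the pin I check the brown box for clearance.

Run:
```python
from h import *
s=cv2.imread("pics/side0.png"); t=cv2.imread("pics/top0.png")
o=np.zeros((440,800,3),np.uint8)
o[:,:400]=cv2.resize(t[110:220,380:480],(400,440),interpolation=2)
o[:,400:]=cv2.resize(s[220:330,300:400],(400,440),interpolation=2)
cv2.imwrite("pics/c3.png",o)
```

```text
(no output)
```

View pics/c3.png

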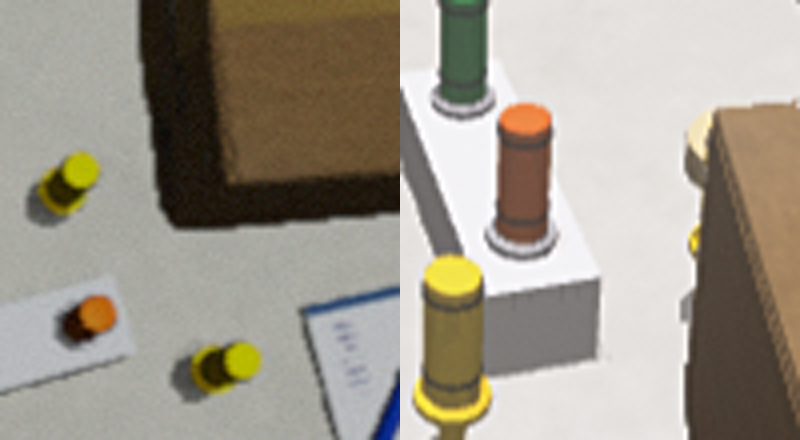

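The close crop confirms the orange handle at top (404,189), upright in the white stand next to green. The box's base corner is at top (424,166) and its top corner at (438,156), which is side (379,247).

Run:
```python
from h import *
cs,ct=viewer.get_calibration("side"),viewer.get_calibration("top")
print(tri(cs,(378.75,247.5),ct,(438,155.75)),plane(ct,(423.75,166.25),0))
O=np.array([.539,-.3305,.08])
C=tri(cs,(378.75,247.5),ct,(438,155.75))[0]
# box lower edge direction: right corner of the base
print(plane(ct,(540,160),C[2]))
for d in (-20,-30,-45,-60,-75,-83,-100):
    q=manip.solve_ik([.539,-.3305,.062],down(np.radians(d))); print(d,None if q is None else np.round(q,2))
```

```text
(array([ 0.60629488, -0.39659984,  0.15711562]), np.float64(0.0031373980003227843)) [ 0.61002984 -0.40563413  0.        ]
[ 0.5996862  -0.61627644  0.15711562]
-20 [ 1.21  0.93 -1.06  1.7   0.91  1.09 -0.5 ]
-30 [ 1.19  0.9  -1.03  1.7   0.87  1.07 -0.65]
-45 [ 1.16  0.87 -0.97  1.7   0.82  1.03 -0.88]
-60 [ 1.13  0.84 -0.91  1.7   0.77  1.   -1.11]
-75 [ 1.1   0.81 -0.86  1.7   0.72  0.98 -1.34]
-83 [ 1.08  0.8  -0.83  1.7   0.7   0.97 -1.46]
-100 [ 1.05  0.77 -0.77  1.7   0.65  0.94 -1.73]
```

Run:
```python
from h import *
effector.open_jaws()
O=np.array([.539,-.3305,.106]); a=np.radians(10); d=np.array([np.cos(a),np.sin(a),0]); Q=down(np.radians(-80))
p=O-.05*d; p[2]=.22
manip.move_pose(p,Q); c,w=shot("w4"); print(c['eye'],manip.current_clock(),"pred top",proj(c,O),"grn",proj(c,[.511,-.237,.105]))
for lo,hi in (((3,200,150),(16,255,255)),((3,120,60),(18,255,255))):
    for k in blobs(w,lo,hi,40)[:3]:
        (x,y),r=cv2.minEnclosingCircle(k); print((round(x,1),round(y,1)),round(r,1),cv2.boundingRect(k),cv2.contourArea(k),plane(c,(x,y),.107))
```

```text
[ 0.56008759 -0.32539306  0.37715724] 13.1083 pred top [319.93426389 136.59959014] grn [194.1929962  150.97566632]
(322.8, 134.9) 14.2 (310, 121, 28, 29) 574.5 [ 0.54068503 -0.33238176  0.107     ]
```

View pics/w4.png

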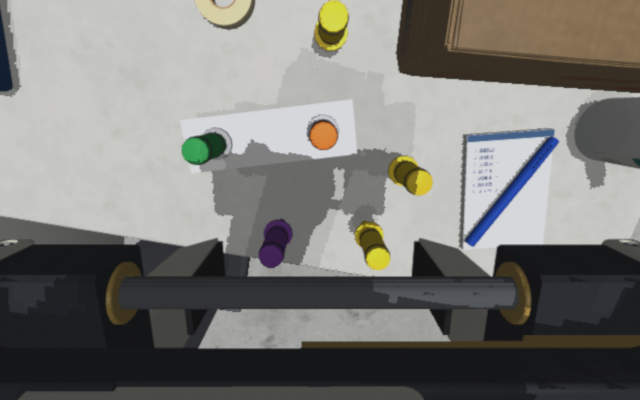

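W4 shows the orange disc at (323,135), radius 14 px as expected for 22 mm. The jaws' path is clear of the yellow pin at (412,178) and the box. Now I grasp the pin and lift it.

Run:
```python
from h import *
Q=down(np.radians(-80)); x,y=.5407,-.3324
manip.move_pose([x,y,.16],Q); manip.servo_line([x,y,.062],Q,vel=.1)
print(manip.current_tool_pos(),manip.current_force())
effector.close(30); print("gap",manip.current_finger_gap(),manip.current_force().round(1))
p=manip.current_tool_pos(); manip.servo_line([p[0],p[1],.12],Q,vel=.08); manip.servo_line([p[0],p[1],.22],Q,vel=.2)
print("gap",manip.current_finger_gap(),manip.current_force().round(2),manip.current_tool_pos(),manip.current_clock())
q=S-.03*ex; q[2]=.2
manip.move_pose(q,QS); print(manip.current_tool_pos(),manip.current_clock(),manip.current_finger_gap())
s=viewer.get_image("side"); c,w=shot("w5")
o=np.zeros((400,800,3),np.uint8); o[:,:400]=cv2.resize(w,(400,250))[:250] .repeat(1,0) if 0 else np.vstack([cv2.resize(w,(400,250)),np.zeros((150,400,3),np.uint8)])
o[:,400:]=cv2.resize(s[50:210,220:380],(400,400),interpolation=2); cv2.imwrite("pics/c5.png",o[:,:,::-1])
```

```text
[ 0.54136995 -0.33249048  0.06273035] [-0.15188373  0.07325887 -0.3298525 ]
gap 0.021056492482571566 [ 0.  -0.4 -0.7]
gap 0.02147756778247616 [-0.34 -0.36 -1.49] [ 0.53985784 -0.33240128  0.21879675] 17.275
[0.45481107 0.06829102 0.20000334] 18.8 0.02136086280928799
```

View pics/c5.png

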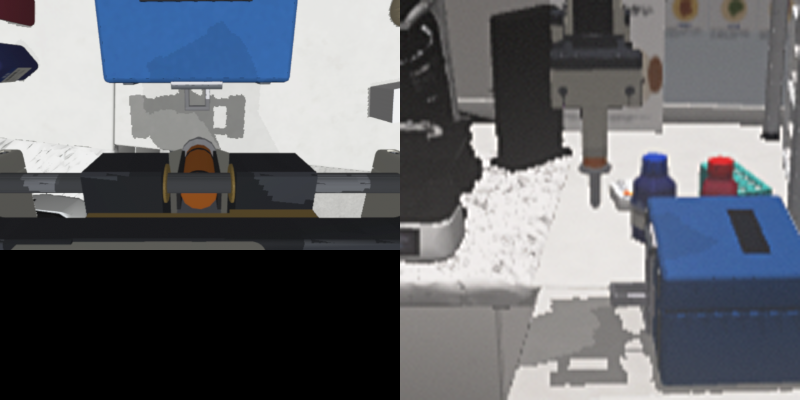

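C5 shows the pin hanging upright in the jaws, with the tip at crop (597,205), and the staple below it with the hasp shut. I'll insert it with force checks.

Run:
```python
from h import *
q=S.copy()+.001*ex
def go(z,v): manip.servo_line([q[0],q[1],z],QS,vel=v)
go(.2,.1); f0=manip.current_force(); go(.125,.1)
e=manip.current_tool_pos()-[*q[:2],.125]; print("err",e.round(4),e@ex,e@ey)
for z in np.r_[np.arange(.119,.083,-.006),np.arange(.082,.074,-.001)]:
    go(z,.06); f=manip.current_force()-f0; p=manip.current_tool_pos(); print(round(z,4),p.round(4),f.round(1))
    if f[2]>6 or np.hypot(f[0],f[1])>8: break
print(manip.current_finger_gap(),manip.current_clock())
s=viewer.get_image("side"); cv2.imwrite("pics/c6.png",cv2.resize(s[90:210,260:380],(480,480),interpolation=2)[:,:,::-1])
```

```text
err [0.0004 0.0003 0.0004] 0.0004440415967921384 0.00028745943050264785
0.119 [0.4848 0.0727 0.119 ] [-1.3 -0.2 -0.2]
0.113 [0.4845 0.0728 0.1126] [-0.7  0.1  0.8]
0.107 [0.4845 0.0728 0.1066] [0.1 1.5 0.2]
0.101 [0.4845 0.0728 0.1006] [-0.5  0.1  0.3]
0.095 [0.4845 0.0728 0.0946] [-0.3  0.8  0.8]
0.089 [0.4845 0.0728 0.0886] [-1.2  1.   0.4]
0.082 [0.4844 0.0728 0.0816] [-1.1  0.8 -0.4]
0.081 [0.4849 0.0729 0.081 ] [-0.1  0.8  0.2]
0.08 [0.4848 0.0729 0.08  ] [-0.5  1.2  0.1]
0.079 [0.4848 0.0729 0.079 ] [-1.   0.9 -0.5]
0.078 [0.485  0.0729 0.0788] [-3.3 -0.3  8.8]
0.021384449093046425 23.025
```

View pics/c6.png

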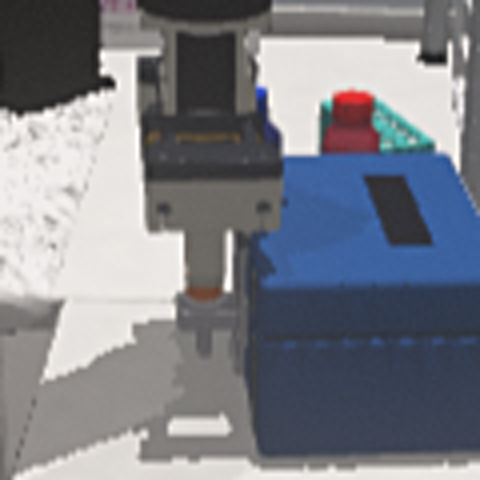

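The collar touched at TCP z 0.0788, against 0.0797 expected. The view shows it resting on the staple at crop (203,305), with the shank through at (203,340). Now I release and retreat.

Run:
```python
from h import *
p=manip.current_tool_pos(); effector.open_jaws(); print(manip.current_finger_gap())
manip.servo_line([p[0],p[1],.16],QS,vel=.1); q=S-.055*ex; q[2]=.22; manip.servo_line(q,QS,vel=.2)
manip.sleep(.3)
c,w=shot("w7"); s=viewer.get_image("side")
T=S+[0,0,.062]; print("pred top",proj(c,T),manip.current_clock(),manip.current_force().round(1))
for k in blobs(w,(3,120,60),(18,255,255),40)[:2]: (x,y),r=cv2.minEnclosingCircle(k); print((x,y),r,plane(c,(x,y),T[2])-T)
u,v=proj(c,T).astype(int); y0=max(0,v-70)
o=np.zeros((400,800,3),np.uint8); o[:,:400]=cv2.resize(w[y0:y0+140,u-70:u+70],(400,400),interpolation=2)
o[:,400:600]=cv2.resize(s[100:220,270:330],(200,400),interpolation=2); o[:,600:]=cv2.resize(s[200:320,290:350],(200,400),interpolation=2)
cv2.imwrite("pics/c7.png",o[:,:,::-1])
```

```text
0.09144723990093132
pred top [317.57108275 129.76774539] 26.2 [-0.3  0.   0.6]
(318.5, 128.5) 15.182326316833496 [ 0.00094411 -0.00054681  0.        ]
```

View pics/c7.png

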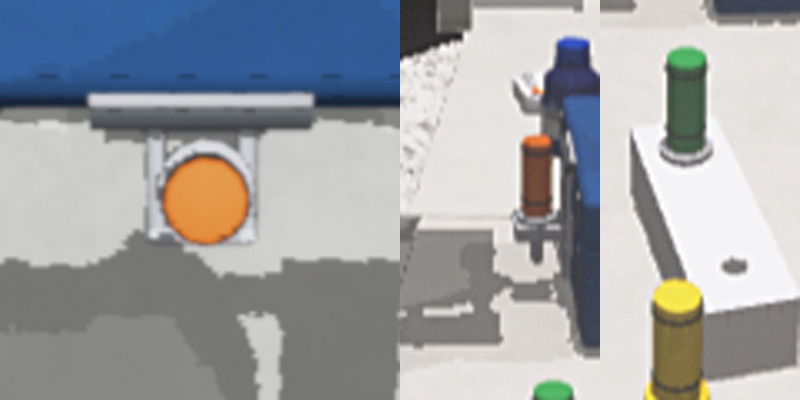

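C7 shows the orange pin upright in the staple at wrist (318,128), with the collar on the loop and the shank below it. The hasp is shut, and the green pin is still in the stand beside the empty socket. I'm handing in.

```bash
python3 -c "
from bench import manip
manip.hand_in()"
```

```text
the job is handed in; nothing more can be done
```

The chest is locked and I've handed the job in. I pushed the hasp down and pressed it home at about 20 N sideways (25 N in all). I then moved the orange pin from the white stand into the staple loop and backed the gripper clear, at 26.2 s on the clock.

- **Pin:** The collar met the staple at TCP height 78.8 mm, against about 79.7 mm expected. After release, the close-up shows the pin upright, with its top within about 1.1 mm of where a seated pin should be. The side view shows the collar on the loop and the shank through it.
- **Hasp:** It looked shut and flat after the push and again in the last picture. While pressing, the fingers stopped about 1 mm short of where I calculated, which is within the calibration error.
- **Rest of the scene:** The green pin is still in the stand. I did not touch the purple or yellow pins.

No check failed.

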